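Load the leaf drill jig and point out the pilot bush

ROBOT

A 6-joint arm with a two-finger parallel gripper is mounted at the origin on a cart in front of the work surface, level with it; the furniture and walls round the work are solid. World frame = base frame: x ahead of the robot, y to its left, z up, the work surface at z = 0. Lengths are in m, angles in rad, forces in N, time in s.
With the tool pointing down it reaches from about 0.325 to 1 m from the base axis. Payload 5.1 kg.
Tool frame: the origin (TCP) lies at the centre of the arm's flange, where the gripper is bolted on; the fingertips stand 173 mm ahead of it and the grasp point (between the pads) lies 155 mm ahead of it; y points along the fingers, x is the direction in which the jaws open and shut, and the axes are right-handed (so a half turn about y gives the same grasp; the last joint's range is limited). The gripper opens to 85 mm and grips with 20 to 120 N. Pads are 22 mm wide; open, the fingers measure 114 mm over their backs; the gripper's body (76 mm by 85 mm) begins 54 mm behind the grasp point. The pads swing forward as they close: fully open they stand 13 mm farther back than shut.
Start: joints at [-1.326, 0.124, 1.65, -0, 1.367, -0.083], TCP at [0.209, -0.615, 0.405] pointing down, gripper open.
Joint ranges: [-2.61, 2.61], [-1.02, 2.33], [0.03, 2.71], [-1.35, 4.49], [0.32, 2.68], [-2.91, 2.91]. Speed limits (rad/s): [2.57, 2.57, 3.14, 3.14, 3.14, 3.14].

INTERFACE

Orientations are given as a 3x3 rotation matrix whose columns are the frame's x, y, z axes.
In Python, from cell import arm gives the robot as it stands.
- The arm moves only by the shell command python3 -m handwheel 'ROWS' [FORCE]. ROWS is JSON, a list of rows, each a list of 7 numbers: the shift along the tool's x, y, z in m, then the turn, a rotation vector about the tool's x, y, z in degrees, then the opening, from -1 (shut) to 1 (fully open). In form: [[x, y, z, ax, ay, az, jaw], ...]. A call has 1 to 10 rows; each row shifts and turns the commanded pose from where the row before left it, along the tool's axes as they then stand; what a row does not reach is not made up. A row lasts 1/8 s, in which the tool goes at most 62.5 mm and 10.7 degrees, less where a joint would pass 70% of its speed; a pose out of reach is approached as far as the arm can. A call with a gripper value outside its range is refused whole. The fingers move at their own pace and stop on an object; FORCE is the grip in N (left out, the last holds). Time passes only in rows, so rows that do not move let the fingers close. It gives the time, the measured TCP pose, the force and the opening at its end, in the units of the state.
- arm.get_obs(): the state, without advancing time (a new reading comes with each control period).
- arm.grab_frame(name): name is "scene" or "top" or "wrist"; returns the picture (400x640x3 uint8, red, green, blue); there is no depth.
- arm.get_calibration(name): a dict with "intrinsics" (3x3 intrinsics, pixels), "origin" and "rotation" of the camera in the world. Camera axes: x right, y down, z forward; pixel columns grow to the right and rows downward; lengths in m; the calibration is good to about 2 mm. A picture is of the moment at which its call begins: read the wrist's pose just before it. get_calibration takes no time and is no camera call; for the wrist camera it gives the pose at the moment of the call.
- arm.job_done(): hands the job in, once; it reports no verdict.
The state is a dict: "time": time; "joint_positions": joint angles; "dq": joint speeds; "tau": joint torques, N m; "eef_pos": TCP position; "tool_rot": TCP orientation; "wrist_force": force on the tool from outside, world axes, zero at the start; "wrist_torque": the same for the moment, N m; "gripper_width": finger opening in m.
Only numpy, scipy, OpenCV 4.12 (cv2) and the standard library are available. Lean on these libraries where they do the work, as an engineer would, in place of code of your own. Each camera call takes 0.05 s, during which the arm holds its last target.

TASK

Make the drill jig ready for a dry run: with the fingertips push the short wood block fully home against the jig's end stop, then swing the jig's hinged plate down over it and press it shut. Then point from straight above at the smaller of the two drill bushes in the plate, a finger's breadth above it without touching, and stay there, still pointing, for two seconds and to the end. Only push and press, lift nothing, and leave the longer block, the drill bit and the sanding block where they lie.

Things in the scene. Friction and masses are not known exactly. Their poses are not given: they have to be found in the camera images.
- jig: Drill jig screwed to the bench: plywood base board 230 x 104 x 12 mm with two low aluminium fences, an end stop and a hinged plate. Origin at bench height under the nest; +x runs along the nest to the end stop and hinge (at yaw 0 away from the robot), +z up. Board top z = 12 mm, from x = -145 to 85. The block is home when its origin is at x = 0, y = 0. Place and yaw vary.
- end_stop (a point): Middle of the end stop's front face, 35 mm along the jig's +x from its origin, 31 mm above the bench: the home block's leading end touches this face. The aluminium stop is 62 mm wide, 44 mm high above the bench and ends at x = 71 mm; two steel hinge lugs on it rise to 63 mm.
- nest_mouth (a point): Middle of the nest's mouth at board height, 54 mm before the jig's origin (x = -54). From here two smooth aluminium fences, tops 32 mm above the bench, narrow like a funnel from y = +/-35.5 mm to y = +/-25.5 at x = -15 and run on straight to the end stop, 3 mm clear of the block on each side.
- block: The workpiece: short plain wood block, 70 mm long (its own y), 45 wide (its x), 38 high, about 0.1 kg, loose. Origin at the centre of its underside. It starts on the jig's board before the nest, 80 to 95 mm short of home, its length along the nest within about 5 mm and 5 degrees, so one straight push along the jig's +x on its near end takes it home.
- leaf (a joint): Angle of the hinged plate (rad): 0 = shut, level over the block; 1.57 upright; stop at 1.75. It starts at 1.40 to 1.58. The hinge is stiff: the plate stays where it is left, about 2 N at its free end moves it. Plate: aluminium, 8 mm thick, 50 wide, reaching 116 mm from the hinge pin. Shut, its top is 59.5 mm above the bench, its underside 2 mm over the block.
- leaf_hinge (a point): Middle of the plate's hinge pin: 60 mm along the jig's +x from its origin, 55.5 mm above the bench. The pin runs along the jig's y.
- leaf_end (a point): A good place to push and press: centre line of the plate's top face, 100 mm from the hinge pin, 4 mm off the pin's plane. Moves with the plate; z axis = outward normal of that face (the face turned away from the nest while the plate stands open), -x axis = from hinge to free end. Push it over from the far side along its arc, then press down from above.
- tongue (a point): End of the steel tongue under the plate, 101.5 mm from the hinge; 6 mm thick, 30 wide, reaching 12 mm below the plate's underside. As the plate shuts it drops in front of the home block's near end with 3.5 mm clearance. If the block is not home the tongue lands on it and the plate cannot shut.
- bush_small (a point): The thing to point at: centre of the top of the smaller drill bush, a steel collar 15 mm across with a 6 mm bore, 4 mm proud of the plate's top face, on its centre line 36 mm from the hinge pin. Moves with the plate; z axis = outward normal of the top face. Shut, it is 63.5 mm above the bench.
- bush_large (a point): The other bush, not to be pointed at: steel collar 26 mm across with a 14 mm bore, 4 mm proud, 70 mm from the hinge pin (34 mm from the small one, nearer the free end). The point is the centre of its top.
- long_block: Bystander: the longer wood block, 45 x 110 x 38 mm (long along its own y), loose on the bench left of the jig; origin at the centre of its underside. Leave it.
- drill_bit: Bystander: dark twist drill bit, 100 mm long (along its y), 9 mm thick, loose on the bench right of the jig; origin at the centre of its underside. Leave it.
- sanding_block: Bystander: brown cork sanding block, 66 x 110 x 31 mm (long along its y), loose on the bench right of the drill bit; origin at the centre of its underside. Leave it.

How it is judged:
On the way, in this order (a step that is already met when the one before it is completed fails the run):
1. the short block is fully home against the end stop (within 4 mm) (x of block in the frame of jig between -0.004 and 0.004 m and y of block in the frame of jig between -0.005 and 0.005 m and z of block in the frame of jig below 0.015 m), for 0.2 s.
2. the hinged plate is shut over the block, which is still home (all of step 1 and value of joint leaf below 0.04 rad), for 0.2 s.
3. the closed-up jig is pointed at: fingertips straight above the small bush, within 12 mm sideways and about 2 to 36 mm above it, touching nothing, for 1.5 s (all of step 2 and horizontal distance between the grasp point and bush_small below 0.012 m and z of the grasp point in the frame of bush_small between 0.021 and 0.055 m and contact force between the fingers and anything else below 0.2 N), for 1.5 s.
At the end, for the whole second after the job is handed in: The block is home (within 4 mm of home along the nest and 5 mm across it, flat on the board), the plate is shut (under 0.04 rad) and at rest, and the fingers still point at the small bush: grasp point within 12 mm sideways of its centre, fingertips about 2 to 36 mm above its top, touching nothing (all of step 3 and linear speed of block below 0.01 m/s and velocity of joint leaf below 0.05 rad/s).
It fails at once if the short block is lifted (more than 10 mm) or tipped (z of block in the frame of jig above 0.022 m or angle between block's own z axis and vertical above 0.25 rad).
It fails at once if the longer spare block is moved more than 25 mm or lifted (distance of long_block from where it was at the start of the episode above 0.025 m).
It fails at once if the drill bit is moved more than 25 mm or lifted (distance of drill_bit from where it was at the start of the episode above 0.025 m).
It fails at once if the sanding block is moved more than 25 mm or lifted (distance of sanding_block from where it was at the start of the episode above 0.025 m).
It also fails if it takes over 61 s, if anything falls off the work surface, if the arm or the gripper's body presses on something with over 40 N, if the wrist force passes 120 N, or if a joint passes its speed limit or range.

## Working session

There is one attempt and no reset: what is moved stays moved. The work goes in short steps, Python scripts to look and compute and a shell command to move; the robot and the scene stay as the last step left them, time stands still between calls to the robot, and variables do not carry over. Pictures are saved under pics/ and viewed, and the job is handed in when it is done.

```bash
mkdir -p pics; ls
python3 - <<'E'
from cell import arm
import cv2,numpy as np
o=arm.get_obs()
for k,v in o.items(): print(k,np.round(v,3).tolist())
for n in ["scene","top","wrist"]:
    f=arm.grab_frame(n); cv2.imwrite(f"pics/{n}0.png",f[:,:,::-1])
    c=arm.get_calibration(n); print(n,{k:np.round(v,4).tolist() for k,v in c.items()})
E
```

```text
pics
time 0.0
joint_positions [-1.326, 0.125, 1.652, 0.0, 1.367, -0.083]
dq [0.0, 0.001, 0.001, -0.001, 0.001, -0.0]
tau [0.001, -42.361, -36.545, 0.0, 0.007, -0.0]
eef_pos [0.209, -0.615, 0.403]
tool_rot [[0.322, -0.0, 0.947], [-0.947, 0.002, 0.322], [-0.002, -1.0, 0.0]]
wrist_force [0.532, 0.532, -0.925]
wrist_torque [-0.005, -0.052, 0.049]
gripper_width 0.085
scene {'intrinsics': [[494.6059, 0.0, 312.5624], [0.0, 494.6059, 201.522], [0.0, 0.0, 1.0]], 'origin': [0.0942, 0.7403, 0.6825], 'rotation': [[-0.8201, -0.3297, 0.4676], [-0.5721, 0.459, -0.6797], [0.0095, -0.825, -0.5651]]}
top {'intrinsics': [[394.104, 0.0, 322.152], [0.0, 394.104, 193.4224], [0.0, 0.0, 1.0]], 'origin': [0.5346, 0.018, 0.9338], 'rotation': [[0.0047, -0.9948, 0.1015], [-0.9994, -0.0082, -0.034], [0.0347, -0.1012, -0.9943]]}
wrist {'intrinsics': [[314.9246, 0.0, 321.651], [0.0, 314.9246, 200.5689], [0.0, 0.0, 1.0]], 'origin': [0.2819, -0.5903, 0.3729], 'rotation': [[0.3231, -0.9021, -0.2861], [-0.9464, -0.3081, -0.0971], [-0.0006, 0.3021, -0.9533]]}
```

View pics/top0.png

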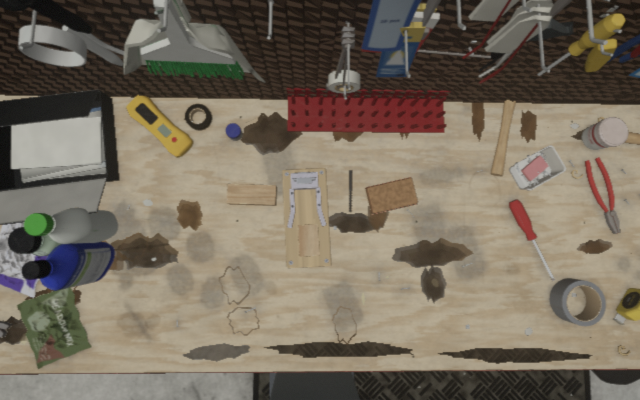

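View pics/scene0.png

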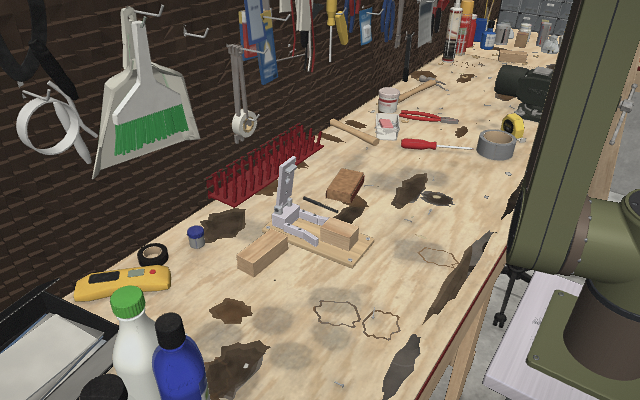

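View pics/wrist0.png

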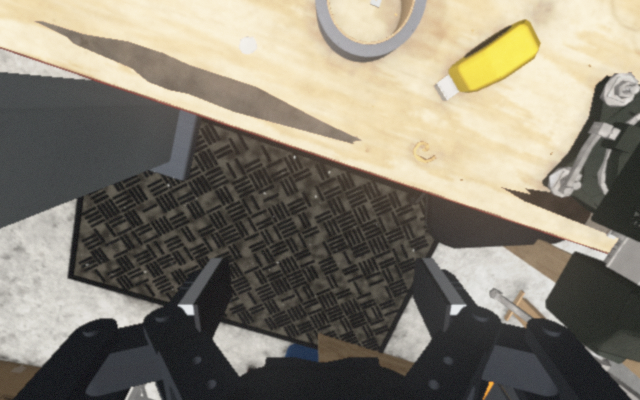

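Run:
```python
import cv2
f=cv2.imread('pics/top0.png')[155:280,215:425]
cv2.imwrite('pics/topz.png',cv2.resize(f,None,fx=3.8,fy=3.8,interpolation=cv2.INTER_CUBIC))
f=cv2.imread('pics/scene0.png')[145:285,225:385]
cv2.imwrite('pics/scenez.png',cv2.resize(f,None,fx=4,fy=4,interpolation=cv2.INTER_CUBIC))
```

```text
(no output)
```

View pics/topz.png

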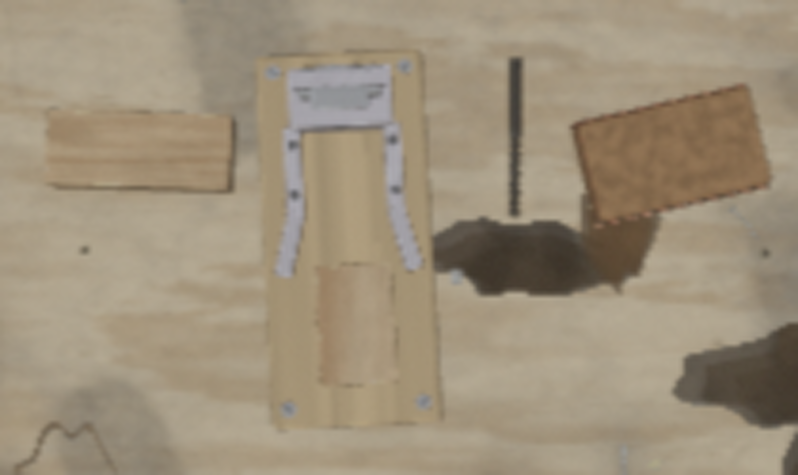

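View pics/scenez.png

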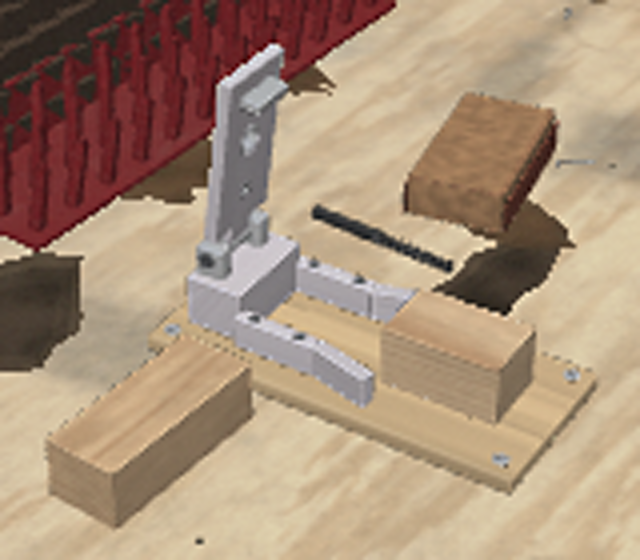

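```bash
cat > h.py <<'E'
import numpy as np
from cell import arm
def ray(cam,uv,z,cal=None):
    c=cal or arm.get_calibration(cam); K=np.array(c['intrinsics']);R=np.array(c['rotation']);o=np.array(c['origin'])
    uv=np.atleast_2d(uv).astype(float)
    d=(R@np.linalg.inv(K)@np.c_[uv,np.ones(len(uv))].T).T
    return o+d*((z-o[2])/d[:,2])[:,None]
def proj(cam,P):
    c=arm.get_calibration(cam); K=np.array(c['intrinsics']);R=np.array(c['rotation']);o=np.array(c['origin'])
    p=(np.atleast_2d(P)-o)@R@K.T
    return p[:,:2]/p[:,2:]
E
python3 - <<'E'
from h import *
t=lambda a:(np.array(a)+.5)/3.8-.5+np.array([215,155])
s=lambda a:(np.array(a)+.5)/4-.5+np.array([225,145])
b=ray('top',t([(275,430),(442,422),(425,52),(260,56)]),.012); print(b.round(4))
near=b[:2].mean(0);far=b[2:].mean(0); d=far-near
print('len',np.hypot(*d[:2]),'w',np.linalg.norm(b[0]-b[1]),np.linalg.norm(b[3]-b[2]))
yaws=[np.arctan2(*(p-q)[[1,0]]) for p,q in((b[3],b[0]),(b[2],b[1]))]+[np.arctan2(*(p-q)[[1,0]])-np.pi/2 for p,q in((b[0],b[1]),(b[3],b[2]))]
print(np.degrees(yaws)); yaw=np.arctan2(d[1],d[0]); c=b.mean(0)
e=np.array([np.cos(yaw),np.sin(yaw)]); n=np.array([-e[1],e[0]])
org=c[:2]+.030*e; print('yaw',np.degrees(yaw),'org',org)
k=ray('top',t([(318,264),(395,264),(392,385),(320,385)]),.050)[:,:2]
print(np.c_[(k-org)@e,(k-org)@n].round(4), (k.mean(0)-org)@e,(k.mean(0)-org)@n)
# scene: near-end board corners & block top corners
for nm,p,z in (('board',s([(597,382),(510,493)]),.012),('blk',s([(426,288),(537,326),(500,372),(382,325)]),.050)):
    k=ray('scene',p,z)[:,:2]; print(nm,np.c_[(k-org)@e,(k-org)@n].round(4))
E
```

```text
[[ 0.456   0.0665  0.012 ]
 [ 0.461  -0.0347  0.012 ]
 [ 0.6885 -0.0235  0.012 ]
 [ 0.685   0.079   0.012 ]]
len 0.2285610015901667 w 0.10137603360314999 0.10257970872501455
[3.10900106 2.81074879 2.81444897 2.00556654]
yaw 2.960348334535351 org [0.60258402 0.02335694]
[[-0.0461  0.0197]
 [-0.0482 -0.0255]
 [-0.1185 -0.0205]
 [-0.1165  0.0214]] -0.08233588435772725 -0.0012347087148121575
board [[-0.1475 -0.0383]
 [-0.1498  0.0653]]
blk [[-0.0517 -0.0172]
 [-0.1182 -0.0195]
 [-0.1203  0.0254]
 [-0.0488  0.024 ]]
```

```bash
python3 -m handwheel '[[-0.032,0,0.037,0,0,0,-1],[-0.032,0,0.037,0,0,0,-1],[-0.032,0,0.037,0,0,0,-1],[-0.032,0,0.037,0,0,0,-1],[-0.032,0,0.037,0,0,0,-1],[-0.032,0,0.037,0,0,0,-1],[-0.032,0,0.037,0,0,0,-1],[-0.032,0,0.037,0,0,0,-1]]' 60; python3 -m handwheel '[[-0.032,0,0.037,0,0,0,-1],[-0.032,0,0.037,0,0,0,-1],[-0.032,0,0.037,0,0,0,-1],[-0.032,0,0.037,0,0,0,-1],[-0.032,0,0.037,0,0,0,-1],[-0.032,0,0.037,0,0,0,-1],[-0.032,0,0.037,0,0,0,-1]]'; python3 -m handwheel '[[0,0,0,0,-9.3,0,-1],[0,0,0,0,-9.3,0,-1],[0,0,0,0,-9.3,0,-1],[0,0,0,0,-9.3,0,-1],[0,0,0,0,-9.3,0,-1],[0,0,0,0,-9.3,0,-1],[0,0,0,0,-9.3,0,-1],[0,0,0,0,-9.3,0,-1],[0,0,0,0,0,0,-1]]'
python3 - <<'E'
from h import *
import cv2
o=arm.get_obs()
for k in('time','eef_pos','tool_rot','joint_positions','wrist_force','gripper_width'): print(k,np.round(o[k],4).tolist())
c=arm.get_calibration('wrist');np.save('wc1.npy',c,allow_pickle=True)
cv2.imwrite('pics/w1.png',arm.grab_frame('wrist')[:,:,::-1])
print({k:np.round(v,4).tolist() for k,v in c.items()})
E
```

```text
time: 1.15
eef_pos: [0.4075, -0.2762, 0.4045]
tool_rot: [[0.322, -0.0, 0.947], [-0.947, 0.0, 0.322], [-0.0, -1.0, 0.0]]
wrist_force: [0.0, -0.4, 0.7]
gripper_width: 0.0001
time: 2.02
eef_pos: [0.5807, 0.0193, 0.4044]
tool_rot: [[0.322, -0.0, 0.947], [-0.947, -0.0, 0.322], [0.0, -1.0, -0.0]]
wrist_force: [0.9, -1.5, 0.2]
gripper_width: -0.0
time: 3.15
eef_pos: [0.58, 0.0177, 0.4043]
tool_rot: [[0.999, -0.001, -0.054], [0.054, 0.0, 0.999], [-0.001, -1.0, 0.0]]
wrist_force: [1.5, -0.8, -0.6]
gripper_width: -0.0001
time 3.15
eef_pos [0.58, 0.0177, 0.4043]
tool_rot [[0.9986, -0.0006, -0.0536], [0.0536, 0.0001, 0.9986], [-0.0006, -1.0, 0.0001]]
joint_positions [-0.0619, -0.0287, 1.809, 0.0, 1.362, -0.1155]
wrist_force [1.5315, -0.8346, -0.6323]
gripper_width -0.0001
{'intrinsics': [[314.9246, 0.0, 321.651], [0.0, 314.9246, 200.5689], [0.0, 0.0, 1.0]], 'origin': [0.5753, 0.095, 0.3735], 'rotation': [[0.9985, 0.0522, 0.0167], [0.0548, -0.9514, -0.303], [0.0001, 0.3035, -0.9528]]}
```

View pics/w1.png

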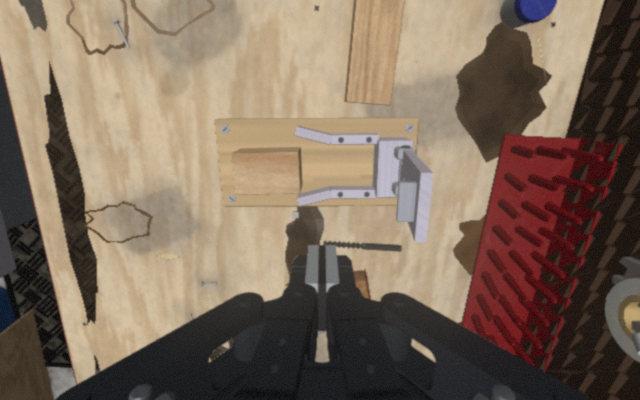

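Run:
```python
import cv2
f=cv2.imread('pics/w1.png')[105:255,205:445]
cv2.imwrite('pics/w1z.png',cv2.resize(f,None,fx=3.3,fy=3.3,interpolation=cv2.INTER_CUBIC))
```

```text
(no output)
```

View pics/w1z.png

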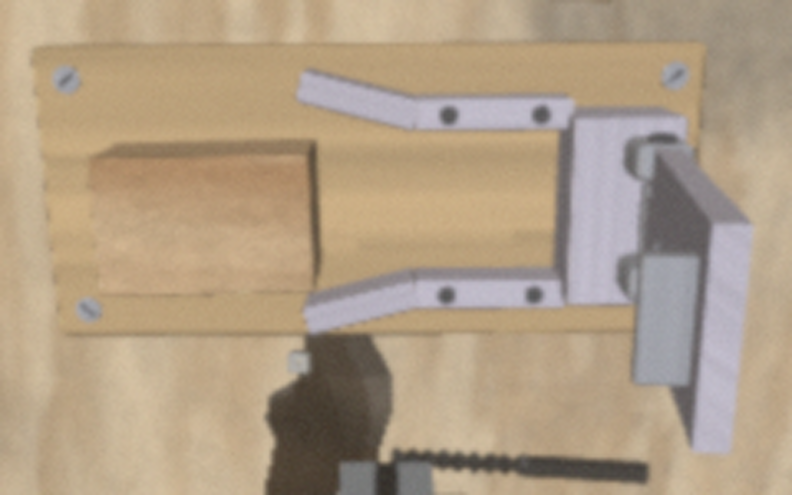

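Run:
```python
from h import *
cal=np.load('wc1.npy',allow_pickle=True).item()
t=lambda a:(np.array(a)+.5)/3.3-.5+np.array([205,105])
org=np.array([.6026,.0234]);
yaw=np.radians(2.9)
e=np.array([np.cos(yaw),np.sin(yaw)]); n=np.array([-e[1],e[0]])
def show(nm,p,z):
    k=ray('wrist',t(p),z,cal)[:,:2]; print(nm,k.round(4).tolist(),'jig',np.c_[(k-org)@e,(k-org)@n].round(4).tolist())
    return k
b=show('board nl fl nr',[(35,48),(704,43),(70,333)],.012)
d=b[1]-b[0];print('len',np.hypot(*d),np.degrees(np.arctan2(d[1],d[0])))
s=show('screws nl nr fl',[(66,80),(88,310),(675,75)],.012); d=s[2]-s[0];print(np.degrees(np.arctan2(d[1],d[0])))
show('stop front',[(575,112),(568,303)],.044)
k=show('block',[(92,158),(308,152),(313,290),(98,292)],.050);print(((k.mean(0)-org)@e),((k.mean(0)-org)@n))
for z in(.168,.171,.1755): show('leaf end top face',[(750,225),(730,450)],z); show('under',[(712,222),(693,450)],z)
# rack, wall heights via two views
```

```text
board nl fl nr [[0.4581, 0.0685], [0.6832, 0.0825], [0.4661, -0.0326]] jig [[-0.142, 0.0523], [0.0835, 0.0549], [-0.1391, -0.049]]
len 0.22548553616785252 3.5550744337514324
screws nl nr fl [[0.4682, 0.0585], [0.473, -0.0234], [0.6749, 0.0715]] jig [[-0.1325, 0.0418], [-0.1318, -0.0402], [0.0746, 0.0444]]
3.600003806832285
stop front [[0.6364, 0.0606], [0.6409, -0.0018]] jig [[0.0356, 0.0354], [0.037, -0.0271]]
block [[0.4866, 0.0389], [0.5537, 0.0444], [0.5568, -0.0001], [0.4872, -0.0046]] jig [[-0.1151, 0.0213], [-0.0477, 0.0235], [-0.047, -0.0212], [-0.1167, -0.0221]]
-0.0816068933154599 0.0003744799987370445
leaf end top face [[0.6511, 0.0531], [0.6548, 0.0035]] jig [[0.05, 0.0272], [0.0511, -0.0225]]
under [[0.6434, 0.0533], [0.6468, 0.0031]] jig [[0.0422, 0.0278], [0.0431, -0.0226]]
leaf end top face [[0.65, 0.0537], [0.6536, 0.0048]] jig [[0.0489, 0.0278], [0.05, -0.0211]]
under [[0.6424, 0.0539], [0.6458, 0.0044]] jig [[0.0413, 0.0284], [0.0421, -0.0212]]
leaf end top face [[0.6484, 0.0546], [0.6519, 0.0068]] jig [[0.0473, 0.0288], [0.0484, -0.019]]
under [[0.6409, 0.0548], [0.6442, 0.0064]] jig [[0.0398, 0.0294], [0.0407, -0.0191]]
```

```bash
python3 -m handwheel '[[-0.046,0,0.002,0,0,0,-1],[-0.046,0,0.002,0,0,0,-1],[-0.045,0,0.0015,0,0,0,-1],[0,0.045,0,0,0,0,-1],[0,0.045,0,0,0,0,-1],[0,0.045,0,0,0,0,-1],[0,0.045,0,0,0,0,-1],[0,0.031,0,0,0,0,-1],[0,0,0,0,0,0,-1]]'
python3 - <<'E'
from h import *
import cv2
o=arm.get_obs(); print(np.round(o['tool_rot'],4).tolist())
d=np.array(o['eef_pos'])[:2]-[.603,.025];a=np.radians(3.3);print('jig xy',d@[np.cos(a),np.sin(a)],d@[-np.sin(a),np.cos(a)],o['eef_pos'])
f=arm.grab_frame('scene')[145:285,225:385]
cv2.imwrite('pics/s2.png',cv2.resize(f,None,fx=4,fy=4)[:,:,::-1])
E
```

```text
time: 4.32
eef_pos: [0.4415, 0.0157, 0.1912]
tool_rot: [[0.999, -0.006, -0.054], [0.054, 0.001, 0.999], [-0.006, -1.0, 0.001]]
wrist_force: [-1.0, -0.7, 0.9]
gripper_width: 0.0001
[[0.9985, -0.0065, -0.0537], [0.0537, 0.0006, 0.9986], [-0.0064, -1.0, 0.0009]]
jig xy -0.1617343021329172 5.3688465268016475e-05 [0.44153079 0.01574352 0.1911853 ]
```

View pics/s2.png

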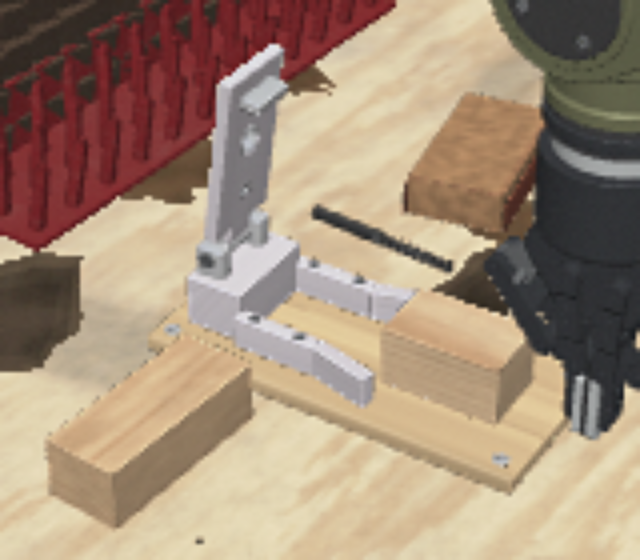

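```bash
python3 -m handwheel '[[0.012,0,0,0,0,0,-1],[0.012,0,0,0,0,0,-1],[0.01,0,0,0,0,0,-1],[0.01,0,0,0,0,0,-1],[0.01,0,0,0,0,0,-1],[0.01,0,0,0,0,0,-1],[0.01,0,0,0,0,0,-1],[0.01,0,0,0,0,0,-1],[0.01,0,0,0,0,0,-1]]'
python3 -m handwheel '[[0.004,0,0,0,0,0,-1],[0.004,0,0,0,0,0,-1],[0.002,0,0,0,0,0,-1],[0,0,0,0,0,0,-1]]'
python3 - <<'E'
from h import *
import cv2
o=arm.get_obs()
d=np.array(o['eef_pos'])[:2]-[.603,.025];a=np.radians(3.3);print('jig xy',d@[np.cos(a),np.sin(a)],d@[-np.sin(a),np.cos(a)],o['eef_pos'],o['wrist_force'])
f=arm.grab_frame('scene')[145:285,225:385]
cv2.imwrite('pics/s3.png',cv2.resize(f,None,fx=4,fy=4)[:,:,::-1])
E
```

```text
time: 5.5
eef_pos: [0.5375, 0.0209, 0.1936]
tool_rot: [[0.998, -0.0, -0.055], [0.055, 0.0, 0.998], [-0.0, -1.0, 0.0]]
wrist_force: [-0.8, -0.9, -0.5]
gripper_width: -0.0001
time: 6.0
eef_pos: [0.5469, 0.0214, 0.1937]
tool_rot: [[0.998, 0.0, -0.055], [0.055, -0.0, 0.998], [0.0, -1.0, -0.0]]
wrist_force: [0.4, 0.1, -0.5]
gripper_width: 0.0
jig xy -0.056179065296053675 -0.00036521836823211066 [0.54693511 0.02140149 0.19372419] [ 0.36529114  0.07188517 -0.49889475]
```

View pics/s3.png

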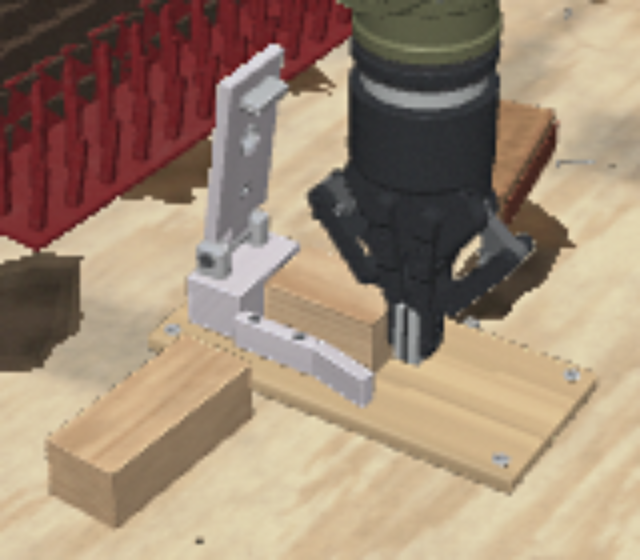

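```bash
python3 -m handwheel '[[0.002,0,0,0,0,0,-1],[0.002,0,0,0,0,0,-1],[0,0,0,0,0,0,-1]]';python3 -m handwheel '[[0.001,0,0,0,0,0,-1],[0.001,0,0,0,0,0,-1],[0,0,0,0,0,0,-1]]'
```

```text
time: 6.42
eef_pos: [0.5511, 0.0216, 0.1938]
tool_rot: [[0.998, 0.0, -0.055], [0.055, -0.0, 0.998], [0.0, -1.0, -0.0]]
wrist_force: [0.4, -0.2, -0.1]
gripper_width: -0.0002
time: 6.8
eef_pos: [0.553, 0.0218, 0.1937]
tool_rot: [[0.998, 0.0, -0.056], [0.056, 0.0, 0.998], [0.0, -1.0, 0.0]]
wrist_force: [0.2, 0.6, -0.5]
gripper_width: -0.0002
```

```bash
python3 -m handwheel '[[0.001,0,0,0,0,0,-1],[0.001,0,0,0,0,0,-1],[0,0,0,0,0,0,-1]]';python3 -m handwheel '[[0.001,0,0,0,0,0,-1],[0.001,0,0,0,0,0,-1],[0,0,0,0,0,0,-1]]'; python3 -m handwheel '[[0.001,0,0,0,0,0,-1],[0.001,0,0,0,0,0,-1],[0,0,0,0,0,0,-1]]'
```

```text
time: 7.18
eef_pos: [0.555, 0.0218, 0.1937]
tool_rot: [[0.998, 0.0, -0.055], [0.055, -0.0, 0.998], [0.0, -1.0, -0.0]]
wrist_force: [0.4, -0.6, 0.5]
gripper_width: 0.0002
time: 7.55
eef_pos: [0.5559, 0.0219, 0.1937]
tool_rot: [[0.998, -0.005, -0.056], [0.056, -0.0, 0.998], [-0.005, -1.0, -0.0]]
wrist_force: [-9.1, -0.0, 8.0]
gripper_width: -0.0002
time: 7.92
eef_pos: [0.5568, 0.022, 0.1937]
tool_rot: [[0.998, -0.01, -0.056], [0.056, -0.001, 0.998], [-0.01, -1.0, 0.0]]
wrist_force: [-16.2, -1.1, 14.5]
gripper_width: 0.0002
```

```bash
python3 -m handwheel '[[0,0,0,0,0,0,-1],[-0.01,0,0,0,0,0,-1],[-0.03,0,0,0,0,0,-1],[-0.03,-0.01,0,0,0,0,-1],[0,-0.05,0,0,0,0,-1],[0,-0.05,0,0,0,0,-1],[0,-0.05,0,0,0,0,-1],[0,-0.05,0,0,0,0,-1],[0,0,0,0,0,0,-1]]'
python3 - <<'E'
from h import *
import cv2
np.save('wc2.npy',arm.get_calibration('wrist'),allow_pickle=True)
f=arm.grab_frame('wrist'); cv2.imwrite('pics/w4.png',f[:,:,::-1])
f=arm.grab_frame('scene')[145:285,225:385]
cv2.imwrite('pics/s4.png',cv2.resize(f,None,fx=4,fy=4)[:,:,::-1])
E
```

```text
time: 9.05
eef_pos: [0.49, 0.0182, 0.4096]
tool_rot: [[0.998, 0.012, -0.056], [0.056, -0.001, 0.998], [0.012, -1.0, -0.001]]
wrist_force: [0.4, -0.1, -0.1]
gripper_width: -0.0
```

View pics/w4.png

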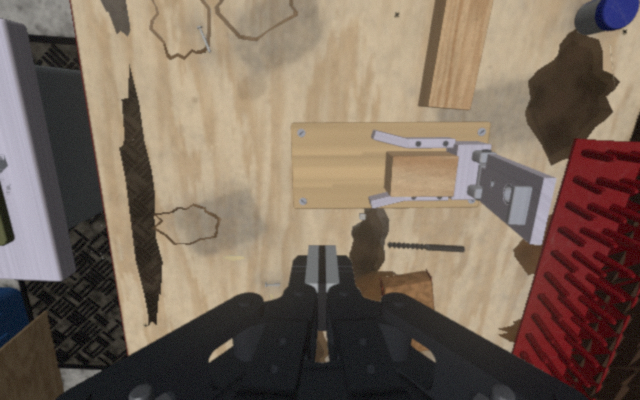

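View pics/s4.png

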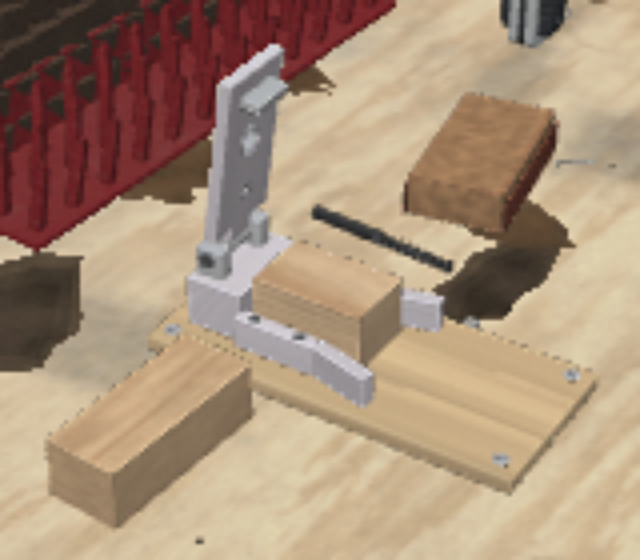

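Run:
```python
from h import *
for z in(0,.05,.1): print(z,ray('top',[(300,132),(300,95)],z).round(3).tolist(), ray('scene',[(238,207),(208,180),(320,135)],z).round(3).tolist())
# caliper ring bottom tri
for (a,b) in (((345,98),(243,138)),((345,70),(238,110))):
  for z in np.arange(0,.5,.05): print(round(z,2),ray('top',[a],z).round(3)[0,:2],ray('scene',[b],z).round(3)[0,:2])
```

```text
0 [[0.779, 0.04, 0.0], [0.871, 0.041, 0.0]] [[0.791, 0.043, 0.0], [0.936, -0.003, 0.0], [0.845, -0.387, 0.0]]
0.05 [[0.766, 0.039, 0.05], [0.853, 0.04, 0.05]] [[0.74, 0.094, 0.05], [0.875, 0.051, 0.05], [0.79, -0.305, 0.05]]
0.1 [[0.753, 0.038, 0.1], [0.835, 0.039, 0.1]] [[0.689, 0.145, 0.1], [0.813, 0.106, 0.1], [0.735, -0.222, 0.1]]
0.0 [ 0.865 -0.069] [ 1.021 -0.235]
0.05 [ 0.848 -0.064] [ 0.953 -0.164]
0.1 [ 0.83 -0.06] [ 0.885 -0.092]
0.15 [ 0.812 -0.055] [ 0.817 -0.021]
0.2 [ 0.794 -0.05 ] [0.75  0.051]
0.25 [ 0.777 -0.046] [0.682 0.122]
0.3 [ 0.759 -0.041] [0.614 0.194]
0.35 [ 0.741 -0.036] [0.546 0.265]
0.4 [ 0.724 -0.032] [0.478 0.336]
0.45 [ 0.706 -0.027] [0.41  0.408]
0.0 [ 0.936 -0.069] [ 1.17  -0.379]
0.05 [ 0.915 -0.064] [ 1.091 -0.297]
0.1 [ 0.893 -0.06 ] [ 1.012 -0.215]
0.15 [ 0.872 -0.055] [ 0.934 -0.133]
0.2 [ 0.85 -0.05] [ 0.855 -0.051]
0.25 [ 0.829 -0.046] [0.776 0.031]
0.3 [ 0.807 -0.041] [0.697 0.113]
0.35 [ 0.786 -0.036] [0.618 0.195]
0.4 [ 0.764 -0.032] [0.54  0.277]
0.45 [ 0.743 -0.027] [0.461 0.359]
```

```bash
python3 -m handwheel '[[0.03,0,0,0,0,0,-1],[0.04,0,0,0,0,0,-1],[0.04,0,0,0,0,0,-1],[0.04,0,0,0,0,0,-1],[0.03,0,0,0,0,0,-1],[0.02,0,0,0,0,0,-1],[0,0,0,0,0,0,-1]]'
python3 - <<'E'
from h import *
import cv2
f=arm.grab_frame('scene')[85:285,185:425]
cv2.imwrite('pics/s5.png',cv2.resize(f,None,fx=3,fy=3)[:,:,::-1])
cv2.imwrite('pics/w5.png',arm.grab_frame('wrist')[:,:,::-1])
o=arm.get_obs();print(o['eef_pos'],o['joint_positions'])
E
```

```text
time: 10.02
eef_pos: [0.6891, 0.0293, 0.4003]
tool_rot: [[0.998, -0.005, -0.056], [0.056, 0.0, 0.998], [-0.005, -1.0, 0.0]]
wrist_force: [-1.0, 0.3, 0.8]
gripper_width: -0.0002
[0.68816035 0.0292962  0.40146423] [-3.53566884e-02  2.09897075e-01  1.55878717e+00  3.88411905e-05
  1.37649317e+00 -9.09350356e-02]
```

View pics/s5.png

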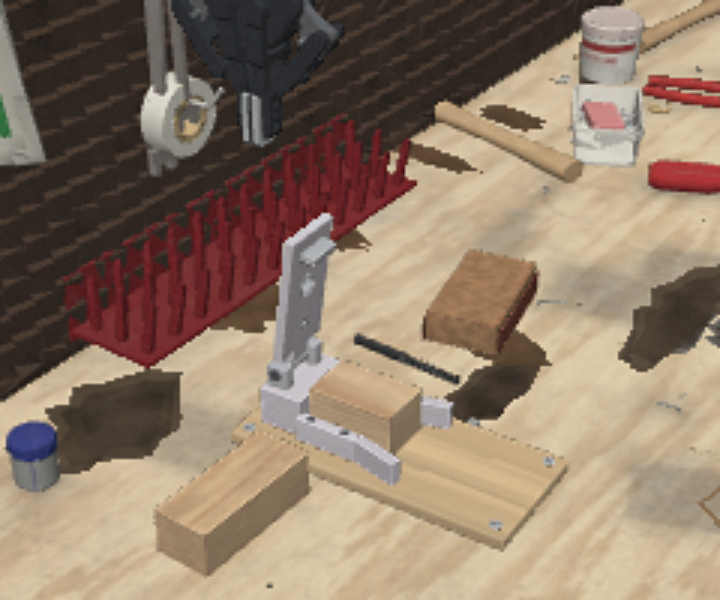

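View pics/w5.png

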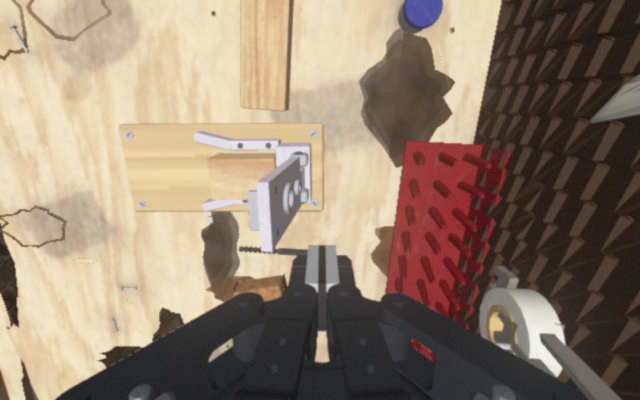

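```bash
python3 -m handwheel '[[0,0.025,0,0,0,0,-1],[0,0.025,0,0,0,0,-1],[0,0.023,0,0,0,0,-1],[0,0,0,0,0,0,-1],[0,0,0,0,0,0,-1]]'
python3 - <<'E'
from h import *
import cv2
f=arm.grab_frame('scene')[85:285,185:425]
cv2.imwrite('pics/s6.png',cv2.resize(f,None,fx=3,fy=3)[:,:,::-1])
cv2.imwrite('pics/w6.png',arm.grab_frame('wrist')[:,:,::-1])
E
```

```text
time: 10.75
eef_pos: [0.6888, 0.0293, 0.3316]
tool_rot: [[0.998, 0.001, -0.055], [0.055, -0.0, 0.998], [0.001, -1.0, -0.0]]
wrist_force: [-0.5, -0.6, 1.0]
gripper_width: 0.0004
```

View pics/s6.png

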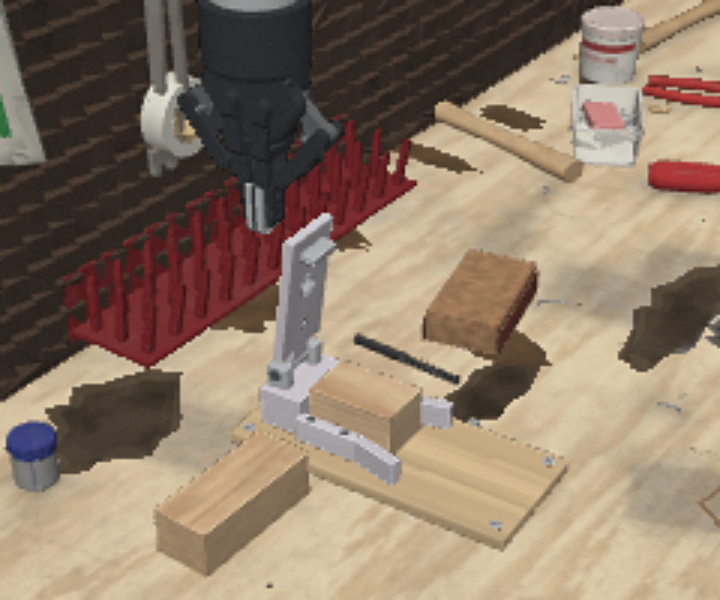

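View pics/w6.png

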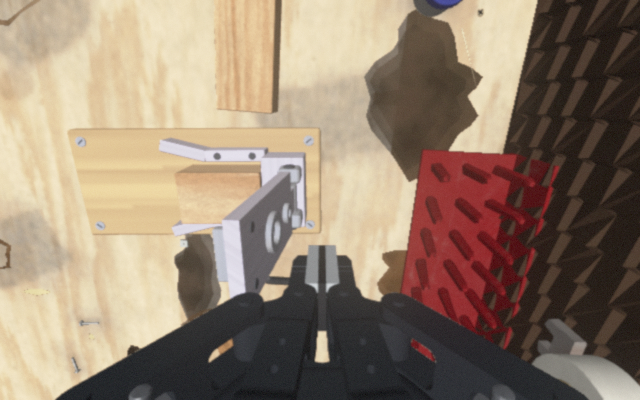

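```bash
python3 -m handwheel '[[-0.010,0,0,0,0,0,-1],[-0.011,0.001,0,0,0,0,-1],[-0.008,0.001,0,0,0,0,-1],[0,0,0,0,0,0,-1]]'; python3 -m handwheel '[[-0.008,0.002,0,0,0,0,-1],[-0.008,0.002,0,0,0,0,-1],[-0.006,0.002,0,0,0,0,-1],[-0.006,0.003,0,0,0,0,-1],[-0.006,0.003,0,0,0,0,-1],[0,0,0,0,0,0,-1]]'
python3 - <<'E'
from h import *
import cv2
f=arm.grab_frame('scene')[85:285,185:425]
cv2.imwrite('pics/s7.png',cv2.resize(f,None,fx=3,fy=3)[:,:,::-1])
E
```

```text
time: 11.35
eef_pos: [0.659, 0.0277, 0.3288]
tool_rot: [[0.998, -0.0, -0.055], [0.055, 0.0, 0.998], [-0.0, -1.0, 0.0]]
wrist_force: [-0.2, 0.4, -0.3]
gripper_width: -0.0003
time: 12.1
eef_pos: [0.6252, 0.0258, 0.3161]
tool_rot: [[0.998, -0.001, -0.055], [0.055, 0.0, 0.998], [-0.001, -1.0, 0.0]]
wrist_force: [0.0, -0.6, -0.0]
gripper_width: -0.0
```

View pics/s7.png

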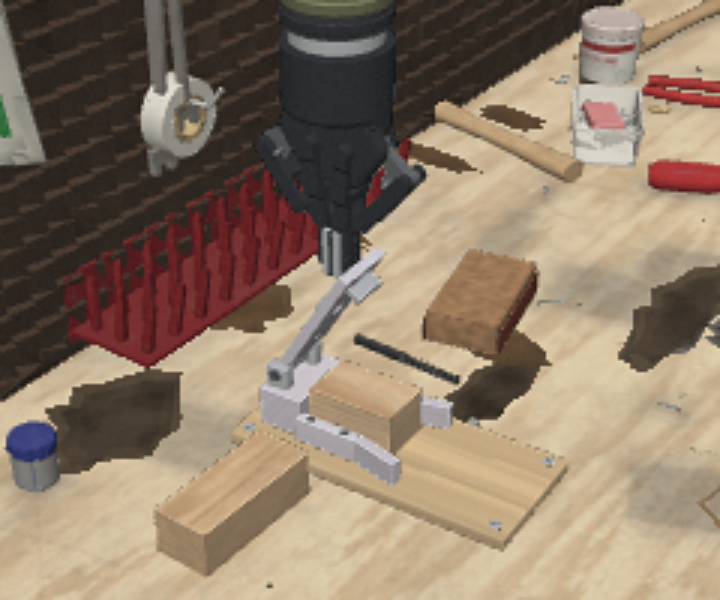

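```bash
python3 -m handwheel '[[-0.009,0.005,0,0,0,0,-1],[-0.008,0.006,0,0,0,0,-1],[-0.007,0.007,0,0,0,0,-1],[-0.007,0.008,0,0,0,0,-1],[0,0,0,0,0,0,-1]]'; python3 -m handwheel '[[-0.006,0.008,0,0,0,0,-1],[-0.006,0.009,0,0,0,0,-1],[-0.004,0.009,0,0,0,0,-1],[-0.004,0.009,0,0,0,0,-1],[0,0,0,0,0,0,-1]]'
python3 - <<'E'
from h import *
import cv2
f=arm.grab_frame('scene')[85:285,185:425]
cv2.imwrite('pics/s8.png',cv2.resize(f,None,fx=3,fy=3)[:,:,::-1])
E
```

```text
time: 12.78
eef_pos: [0.5939, 0.0241, 0.2893]
tool_rot: [[0.998, -0.003, -0.055], [0.055, 0.0, 0.998], [-0.003, -1.0, 0.0]]
wrist_force: [0.0, 0.4, 1.2]
gripper_width: -0.0001
time: 13.4
eef_pos: [0.574, 0.023, 0.2543]
tool_rot: [[0.998, -0.003, -0.056], [0.056, 0.0, 0.998], [-0.003, -1.0, 0.0]]
wrist_force: [-0.0, -1.2, -0.2]
gripper_width: -0.0
```

View pics/s8.png

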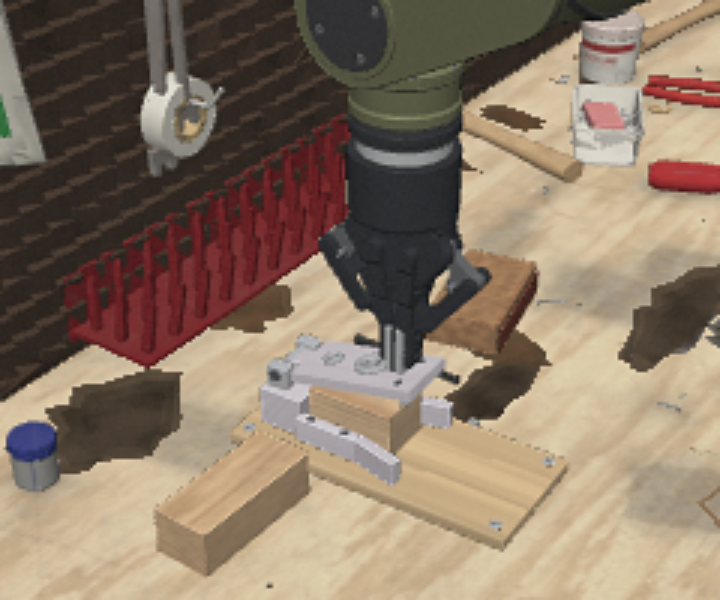

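```bash
python3 -m handwheel '[[-0.006,0.004,0,0,0,0,-1],[-0.005,0.005,0,0,0,0,-1],[-0.001,0.005,0,0,0,0,-1],[0,0,0,0,0,0,-1]]'; python3 -m handwheel '[[0,0.003,0,0,0,0,-1],[0,0.002,0,0,0,0,-1],[0,0,0,0,0,0,-1]]';python3 -m handwheel '[[0,0.001,0,0,0,0,-1],[0,0.001,0,0,0,0,-1],[0,0,0,0,0,0,-1]]'
```

```text
time: 13.95
eef_pos: [0.5624, 0.0223, 0.241]
tool_rot: [[0.998, -0.001, -0.055], [0.055, 0.0, 0.998], [-0.001, -1.0, 0.0]]
wrist_force: [-0.1, -0.3, -0.1]
gripper_width: -0.0001
time: 14.32
eef_pos: [0.5629, 0.0223, 0.2365]
tool_rot: [[0.998, -0.0, -0.055], [0.055, 0.0, 0.998], [-0.0, -1.0, 0.0]]
wrist_force: [0.1, -0.1, -0.4]
gripper_width: 0.0
time: 14.7
eef_pos: [0.5629, 0.0223, 0.2347]
tool_rot: [[0.998, 0.0, -0.056], [0.056, -0.0, 0.998], [0.0, -1.0, -0.0]]
wrist_force: [0.5, -0.4, 0.2]
gripper_width: 0.0003
```

```bash
python3 -m handwheel '[[0,0.001,0,0,0,0,-1],[0,0.001,0,0,0,0,-1],[0,0,0,0,0,0,-1]]'; python3 -m handwheel '[[0,0.001,0,0,0,0,-1],[0,0.001,0,0,0,0,-1],[0,0,0,0,0,0,-1]]'
```

```text
time: 15.08
eef_pos: [0.5629, 0.0223, 0.2329]
tool_rot: [[0.998, 0.0, -0.056], [0.056, -0.0, 0.998], [0.0, -1.0, -0.0]]
wrist_force: [-0.9, -0.1, 1.8]
gripper_width: -0.0
time: 15.45
eef_pos: [0.5631, 0.0223, 0.2327]
tool_rot: [[0.998, -0.001, -0.056], [0.056, -0.0, 0.998], [-0.001, -1.0, -0.0]]
wrist_force: [-6.9, -0.1, 12.5]
gripper_width: 0.0002
```

Run:
```python
from h import *
import cv2
f=arm.grab_frame('scene')[145:285,225:385]
cv2.imwrite('pics/s9.png',cv2.resize(f,None,fx=4,fy=4)[:,:,::-1])
print(arm.get_obs()['wrist_force'])
```

```text
[-7.01231937  0.09304994 11.94809467]
```

View pics/s9.png

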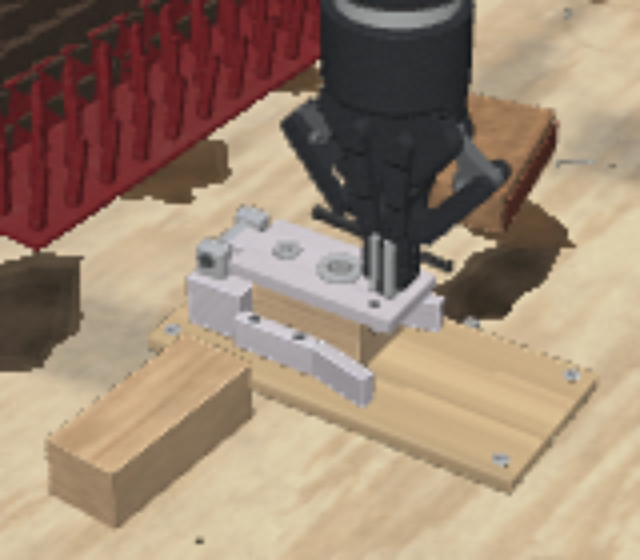

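```bash
python3 -m handwheel '[[0,0.002,0,0,0,0,-1],[0,0,0,0,0,0,-1],[0,0,0,0,0,0,-1],[0,-0.01,0,0,0,0,-1],[0,-0.03,0,0,0,0,-1],[0,-0.04,0,0,0,0,-1],[0,-0.04,0,0,0,0,-1],[0,0,0,0,0,0,-1],[0,0,0,0,0,0,-1]]'
python3 - <<'E'
from h import *
import cv2
np.save('wc3.npy',arm.get_calibration('wrist'),allow_pickle=True)
cv2.imwrite('pics/w10.png',cv2.resize(arm.grab_frame('wrist')[:,:,::-1][60:310,240:520],None,fx=2.4,fy=2.4))
f=arm.grab_frame('scene')[145:285,225:385]
cv2.imwrite('pics/s10.png',cv2.resize(f,None,fx=4,fy=4)[:,:,::-1])
f=arm.grab_frame('top')[155:280,215:425]
cv2.imwrite('pics/t10.png',cv2.resize(f,None,fx=3.8,fy=3.8)[:,:,::-1])
E
```

```text
time: 16.62
eef_pos: [0.5626, 0.0223, 0.3478]
tool_rot: [[0.998, -0.001, -0.055], [0.055, 0.0, 0.998], [-0.001, -1.0, 0.0]]
wrist_force: [0.7, -0.0, -0.3]
gripper_width: 0.0002
```

View pics/w10.png

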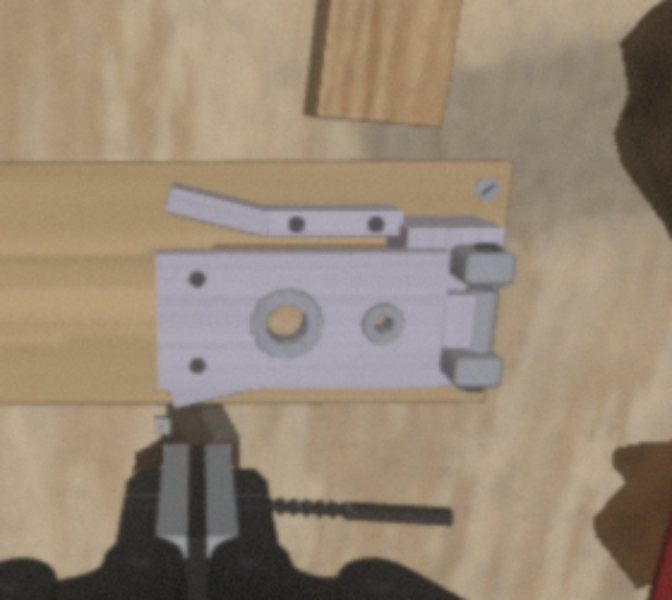

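View pics/s10.png

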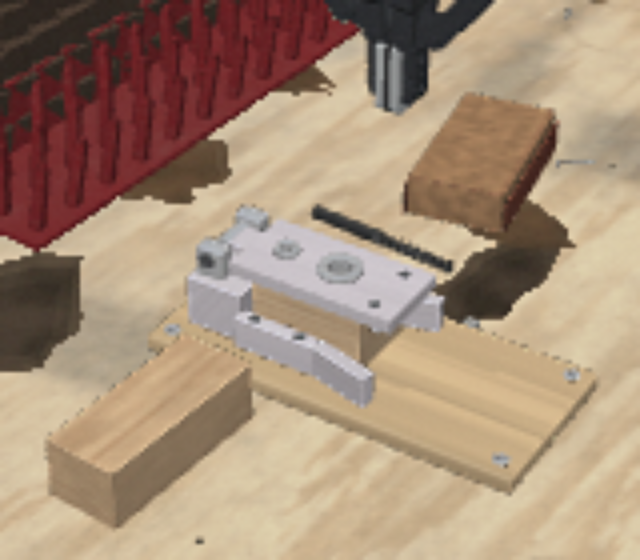

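View pics/t10.png

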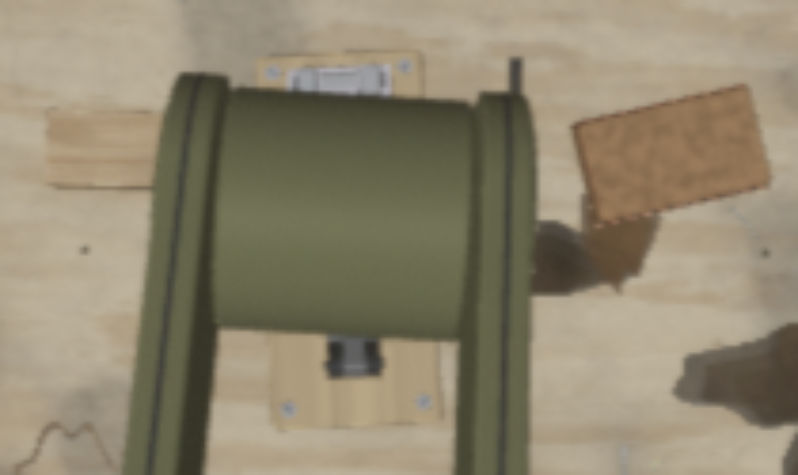

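Plate is shut and level over the block; the small bush is at (382,323) in the wrist crop. Now locate it.

Run:
```python
from h import *
cal=np.load('wc3.npy',allow_pickle=True).item()
t=lambda a:(np.array(a)+.5)/2.4-.5+np.array([240,60])
s=lambda a:(np.array(a)+.5)/4-.5+np.array([225,145])
b=ray('wrist',t([(382,324),(286,323)]),.0635,cal); print('wrist',b,np.linalg.norm(b[0]-b[1]))
print('scene',ray('scene',s([(288,247),(340,267)]),.0635))
o=arm.get_obs();R=np.array(o['tool_rot']);P=np.array(o['eef_pos'])
tgt=np.array([*b[0][:2],.2565]);print(R.T@(tgt-P),P)
```

```text
wrist [[0.62655044 0.02782555 0.0635    ]
 [0.59299277 0.0262833  0.0635    ]] 0.033593091459961595
scene [[0.62401682 0.0313761  0.0635    ]
 [0.59015291 0.03017209 0.0635    ]]
[0.06472407 0.08982834 0.00192919] [0.56234896 0.02229179 0.34655335]
```

```bash
python3 -m handwheel '[[0.03,0,0.001,0,0,0,-1],[0.034,0,0.001,0,0,0,-1],[0,0.03,0,0,0,0,-1],[0,0.03,0,0,0,0,-1],[0,0.02,0,0,0,0,-1],[0,0.01,0,0,0,0,-1],[0,0,0,0,0,0,-1],[0,0,0,0,0,0,-1]]'
python3 - <<'E'
from h import *
import cv2
cv2.imwrite('pics/w11.png',arm.grab_frame('wrist')[:,:,::-1])
f=arm.grab_frame('scene')[145:285,225:385]
cv2.imwrite('pics/s11.png',cv2.resize(f,None,fx=4,fy=4)[:,:,::-1])
o=arm.get_obs();R=np.array(o['tool_rot']);print(np.array(o['eef_pos'])+.155*R[:,1],o['wrist_force'])
E
```

```text
time: 17.77
eef_pos: [0.6272, 0.0278, 0.2601]
tool_rot: [[0.998, 0.002, -0.056], [0.056, -0.0, 0.998], [0.002, -1.0, -0.0]]
wrist_force: [-0.2, 1.2, 1.4]
gripper_width: 0.0003
[0.62756542 0.02781012 0.10527523] [ 0.41829237 -0.16957365  0.38890847]
```

View pics/s11.png

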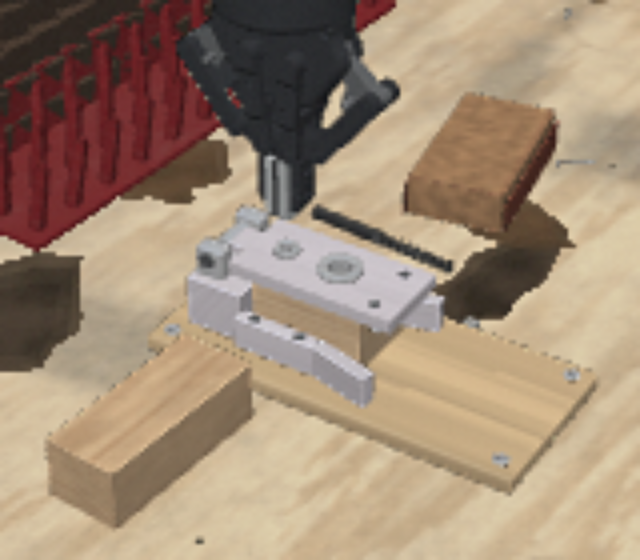

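View pics/w11.png

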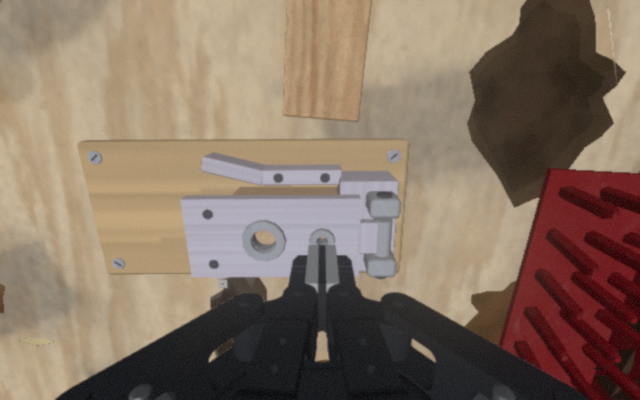

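```bash
python3 -m handwheel '[[0,0.003,0,0,0,0,-1],[0,0,0,0,0,0,-1],[0,0,0,0,0,0,-1],[0,0,0,0,0,0,-1],[0,0,0,0,0,0,-1],[0,0,0,0,0,0,-1],[0,0,0,0,0,0,-1],[0,0,0,0,0,0,-1],[0,0,0,0,0,0,-1],[0,0,0,0,0,0,-1]]';python3 -m handwheel '[[0,0,0,0,0,0,-1],[0,0,0,0,0,0,-1],[0,0,0,0,0,0,-1],[0,0,0,0,0,0,-1],[0,0,0,0,0,0,-1],[0,0,0,0,0,0,-1],[0,0,0,0,0,0,-1],[0,0,0,0,0,0,-1],[0,0,0,0,0,0,-1],[0,0,0,0,0,0,-1]]'
python3 - <<'E'
from h import *
b=ray('wrist',[(322,240)],.0635)
o=arm.get_obs();R=np.array(o['tool_rot']);print(np.array(o['eef_pos'])+.155*R[:,1],o['wrist_force'],b)
print(arm.job_done())
E
```

```text
time: 19.12
eef_pos: [0.6267, 0.0278, 0.2557]
tool_rot: [[0.998, -0.0, -0.055], [0.055, -0.0, 0.998], [-0.0, -1.0, -0.0]]
wrist_force: [-0.1, 0.6, -0.1]
gripper_width: -0.0003
time: 20.38
eef_pos: [0.6267, 0.0278, 0.2557]
tool_rot: [[0.998, 0.0, -0.055], [0.055, -0.0, 0.998], [0.0, -1.0, -0.0]]
wrist_force: [0.1, -0.1, 0.2]
gripper_width: -0.0001
[0.62668508 0.02782098 0.10074097] [ 0.12022963 -0.05681879  0.17928533] [[0.62628784 0.03065963 0.0635    ]]
the job is handed in; nothing more can be done
None
```

The jig is closed up, and the job was handed in at about 20 s with the fingers still pointing at the small bush. The hand-in reports no verdict, so the results below are my own checks.

- **Block:** I pushed it along the nest with closed fingertips until it stopped firmly, at about 16 N. The pictures show it against the end stop.
- **Plate:** I swung it over from the far side and pressed it down. It stopped hard with the fingertips 59.7 mm above the bench, against 59.5 mm expected when shut. It still looked shut and level after I lifted off.
- **Pointing:** The grasp point ended about 37 mm above the small bush, which puts the fingertips about 19 mm above it. I held there for over 2 s, with the wrist force near zero.
- **Bush position:** The camera estimates of the bush disagree slightly. The scene camera put it about 4.5 mm from the earlier wrist measurement. Against the final grasp point the estimates are 0 to 4.5 mm off sideways, within the 12 mm limit.
- **Other items:** The long block, drill bit and sanding block looked unmoved in the pictures.

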